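# Square a pine board into the bench stop

### The job

Get the loose pine board ready for drilling: first push it across the bench until its long edge lies flush along the metal batten, then push it along the batten until its end is up against the wooden end stop, and leave it there flush with both. Keep the board flat on the bench the whole time, never lifting it, leave the tin, jar, screwdriver and mug where they are, and finish with the hand clear of everything.

Things in the scene. Friction and masses are not known exactly. Their poses are not given: they have to be found in the camera images.
- board: loose flat rectangular pine board, about 0.17 to 0.34 kg, 95 mm along its x, 180 mm along its y, 25 mm thick, two small dark pilot holes drawn on top (seen only); too wide to be grasped from above. Origin at the centre of its underside. It starts nearer the robot than the batten (a gap of about 55 to 90 mm at its middle), askew to it by up to 0.3 rad either way, and its +y end has to go about 30 to 140 mm along the batten to the end stop. It slides with ordinary dry friction.
- batten: straight aluminium bar screwed to the bench, immovable, 30 mm along its x, 420 mm along its y, 25 mm high. Origin at the centre of its underside. Its x points away from the robot (to within about 0.2 rad), its y to the robot's left. The long face on its -x side (15 mm from the origin) is the one the board's long +x edge must lie against, so the flush board's centre is at x = -62.5 mm in this frame.
- stop: small wooden block screwed to the bench, immovable, standing against the -x face of the batten towards its left (+y) end; 60 mm along x, 30 mm along y, 30 mm high, axes parallel to the batten's. Origin at the centre of its underside. The board's +y end must come against its -y face (15 mm from the origin), so the seated board's centre is at y = -105 mm in this frame.
- tin: bystander: squat round metal tin with a paper band, 70 mm across, 60 mm high, loose, standing beyond the batten. Origin at the centre of its underside.
- jar: bystander: round glass jar with a metal cap, 60 mm across, 65 mm high, loose, standing beyond the batten. Origin at the centre of its underside.
- driver: bystander: screwdriver about 180 mm long with a black handle, loose, lying left of the end stop, along its x. Origin under its middle, on the bench.
- mug: bystander: white mug, 76 mm across, 80 mm high, loose, standing to the right of the batten and board. Origin at the centre of its underside.
Things that resemble listed ones, but are neither listed nor needed, are in the scene too. Of the things that look like the stop, take the one that is farthest to the robot's left at the start. Of the things like the board, leave any that is blue; of the rest the larger one is meant.

How it is judged:
On the way, in this order (a step that is already met when the one before it is completed fails the run):
1. the board lies flush along the batten (x of board in the frame of batten above -0.0665 m and angle between the x axis of board and the x axis of batten, either way round below 0.035 rad), for 0.2 s.
2. the board, flush along the batten, is also up against the end stop (all of step 1 and y of board in the frame of stop above -0.109 m), for 0.2 s.
At the end, for the whole second after the job is handed in: the board lies flat and still on the bench, its middle within 4 mm of touching the batten and parallel to it within 0.035 rad (2 degrees), its end within 4 mm of touching the end stop (all of step 2 and x of board in the frame of batten below -0.0585 m and y of board in the frame of stop below -0.101 m and height (world z) of board below 0.004 m and angle between board's own z axis and vertical below 0.05 rad and linear speed of board below 0.01 m/s).
It fails at once if the board is lifted off the bench or tipped (height (world z) of board above 0.01 m or angle between board's own z axis and vertical above 0.12 rad).
It fails at once if the tin, jar, screwdriver or mug is moved (distance of any of tin, jar, mug from where it was at the start of the episode above 0.015 m or distance of driver from where it was at the start of the episode above 0.02 m).
It also fails if it takes over 61 s, if anything falls off the work surface, if the arm or the gripper's body presses on something with over 40 N, if the wrist force passes 120 N, or if a joint passes its speed limit or range.

### The arm

A 7-joint arm with a two-finger parallel gripper is mounted at the origin on the work surface. World frame = base frame: x ahead of the robot, y to its left, z up, the work surface at z = 0. Lengths are in m, angles in rad, forces in N, time in s.
With the tool pointing down it reaches from about 0.35 to 0.9 m from the base axis. Payload 8.1 kg.
Tool frame: the origin (TCP) lies between the finger pads; the fingertips stand 11 mm ahead of it and the grasp point (between the pads) lies 8 mm behind it (tip_extent is the distance from the TCP to the fingertips, in m); z points along the fingers, y is the direction in which the jaws open and shut (so a half turn about z gives the same grasp; the last joint's range is limited). The gripper opens to 92 mm and grips with 3 to 60 N. Pads are 19 mm wide; open, the fingers measure 130 mm over their backs; the gripper's body (75 mm by 190 mm) begins 47 mm behind the grasp point.
Start: joints at [-1.249, 0.434, 0.025, 1.573, -0.012, 1.134, -0.075], TCP at [0.258, 0.569, 0.238] pointing down, gripper open.
Joint ranges: [-2.62, 2.62], [-0.44, 2.09], [-1.27, 1.32], [0.08, 2.57], [-1.32, 4.46], [0.12, 2], [-2.74, 2.74]. Speed limits (rad/s): [2.22, 2.22, 3.01, 3.01, 3.14, 3.14, 3.14].

### API

Orientations are given as a unit quaternion [x, y, z, w].
In Python, from plant import state, snapshot, job_done, tip_extent gives the robot as it stands.
- The arm moves only by the tool arm_command, never from a script. Its argument "deltas" is a list of rows, each a list of 3 entries, a list of its own where there are three numbers: the turn, a rotation vector about the world's x, y, z in degrees, then the shift along the world's x, y, z in mm, then the finger opening in mm, from 0 to 91.8. A call has 1 to 8 rows; each row shifts and turns the commanded pose from where the row before left it; what a row does not reach is not made up. A row lasts 1/10 s, in which the tool goes at most 50 mm and 8.59 degrees, less where a joint would pass 70% of its speed; a pose out of reach is approached as far as the arm can. A call with a gripper value outside its range is refused whole. The fingers move at their own pace and stop on an object; the grip force is fixed at half the most. Time passes only in rows, so rows that do not move let the fingers close. It gives the time, the measured TCP pose, the force and the opening at its end, in the units of the state.
- state(): the state, without advancing time (a new reading comes with each control period).
- snapshot(name): name is "scene" or "top" or "wrist"; returns a dict with "pixels" (420x560x3 uint8, red, green, blue), "K" (3x3 intrinsics, pixels), "k1" (the pictures are not rectified: a ray, as slopes to the right and down, at radius r is drawn at 1 + k1 r^2 times it, then the intrinsics apply), "pose" (4x4, takes a point from camera to world coordinates); the wrist camera has in their place "mount" (4x4, takes a point from camera to tool coordinates, whose origin is the TCP and whose axes are the flange's). Camera axes: x right, y down, z forward; pixel columns grow to the right and rows downward; lengths in m; the calibration is good to about 2 mm. A picture is of the moment at which its call begins: read the wrist's pose just before it. There is no depth.
- job_done(): hands the job in, once; it reports no verdict.
The state is a dict: "t": time; "joint_pos": joint angles; "joint_velocities": joint speeds; "tau": joint torques, N m; "tcp_pos": TCP position; "eef_rot": TCP orientation; "wrist_force": force on the tool from outside, world axes, zero at the start; "wrist_torque": the same for the moment, N m; "width": finger opening in m.
Only numpy, scipy, OpenCV 4.12 (cv2) and the standard library are available. Lean on these libraries where they do the work, as an engineer would, in place of code of your own. Each camera call takes 0.05 s, during which the arm holds its last target.

## Working session

There is one attempt and no reset: what is moved stays moved. The work goes in short steps, Python scripts to look and compute and a tool call to move; the robot and the scene stay as the last step left them, time stands still between calls to the robot, and variables do not carry over. Pictures are saved under pics/ and viewed, and the job is handed in when it is done.

Besides the shell and the picture viewer there is one more tool, called after "Emit:" as a command line: name --argument value ..., lists and objects as JSON in quotes. arm_command: Moves the arm, as the interface text tells. Its arguments: {"type":"object","properties":{"deltas":{"type":"array","items":{"type":"array"}}},"required":["deltas"]}

```bash
ls; mkdir -p pics
python3 - <<'E'
from plant import state,snapshot,tip_extent
import cv2,numpy as np
print(state(), tip_extent)
for n in ["scene","top"]:
    s=snapshot(n); cv2.imwrite(f"pics/{n}0.png",s["pixels"][:,:,::-1]); np.savez(f"{n}0.npz",**s); print(n,s["K"],s["k1"],s["pose"])
E
```

```text
pics
{'t': 0.0, 'joint_pos': array([-1.24864015,  0.43523635,  0.02497214,  1.57409524, -0.01161736,
        1.13402783, -0.07505389]), 'joint_velocities': array([-1.16620620e-03,  1.25569345e-03, -4.61579870e-04, -9.30807120e-06,
        1.04109813e-05,  7.37114560e-04, -1.50389939e-04]), 'tau': array([-5.13085488e-04, -6.67874336e+01,  9.84376296e-01, -3.14445019e+01,
       -6.05352013e-02,  4.29682026e-02,  1.13651697e-04]), 'tcp_pos': array([0.25739915, 0.56898001, 0.23693738]), 'eef_rot': array([ 2.10799883e-01,  9.77528901e-01, -8.03787988e-04, -1.06432103e-04]), 'wrist_force': array([-0.15876193, -1.20823292,  0.03705107]), 'wrist_torque': array([ 0.06339661, -0.00031004,  0.02360022]), 'width': 0.09163888538965251} 0.011
scene [[505.51703867   0.         273.86980276]
 [  0.         505.51703867 216.46886004]
 [  0.           0.           1.        ]] 0.023952917860692584 [[ 0.78403562  0.39453323 -0.47919899  1.22669514]
 [ 0.62070542 -0.50280488  0.60159126 -0.80987238]
 [-0.00359584 -0.76911038 -0.63910585  0.90380435]
 [ 0.          0.          0.          1.        ]]
top [[383.22138147   0.         278.08369941]
 [  0.         383.22138147 207.33522168]
 [  0.           0.           1.        ]] -0.08165248198115958 [[ 0.02975756 -0.99751773  0.06381908  0.49127601]
 [-0.99954526 -0.02938513  0.00676662 -0.02431502]
 [-0.00487449 -0.06399141 -0.99793854  0.96157949]
 [ 0.          0.          0.          1.        ]]
```

View pics/scene0.png

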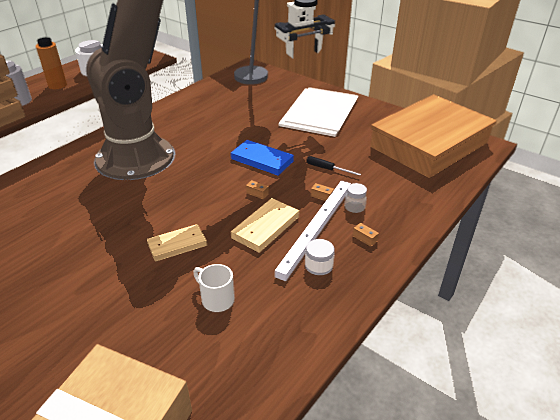

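View pics/top0.png

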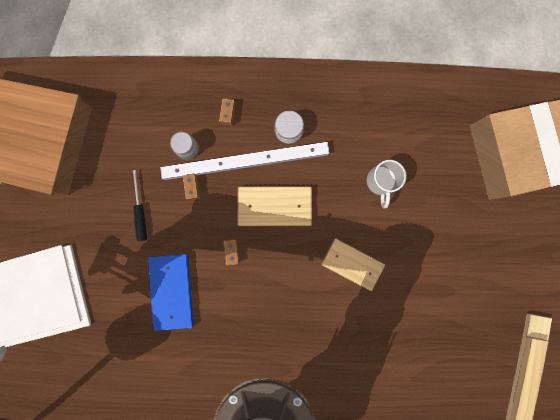

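The top view shows three board-like things: large pine (275,206), small pine (353,264) and blue (170,292). There are three stop-like blocks: (190,186), (227,111) and (231,252). By the description I choose the large pine board (275,206) and the leftmost block (190,186), which touches the batten. I'll check both in a close crop.

```bash
cat > h.py <<'E'
import numpy as np,cv2
def ray(s,uv):
    K=s["K"];uv=np.atleast_2d(np.array(uv,float))
    d=(uv-[K[0,2],K[1,2]])/[K[0,0],K[1,1]]
    x=d.copy()
    for _ in range(20):
        x=d/(1+float(s["k1"])*(x**2).sum(1,keepdims=True))
    return np.c_[x,np.ones(len(x))]
def w(s,uv,z):
    P=s["pose"];r=ray(s,uv)@P[:3,:3].T;o=P[:3,3]
    return o+r*((z-o[2])/r[:,2])[:,None]
def proj(s,X):
    P=s["pose"];X=np.atleast_2d(X);c=(X-P[:3,3])@P[:3,:3];x=c[:,:2]/c[:,2:]
    x=x*(1+float(s["k1"])*(x**2).sum(1,keepdims=True));K=s["K"]
    return x*[K[0,0],K[1,1]]+[K[0,2],K[1,2]]
def crop(img,x0,y0,x1,y1,k,fn):
    c=cv2.resize(img[y0:y1,x0:x1,::-1],None,fx=k,fy=k,interpolation=cv2.INTER_CUBIC)
    for x in range((x0+19)//20*20,x1,20):
        cv2.putText(c,str(x),((x-x0)*k,10),0,.35,(0,255,255),1);cv2.line(c,((x-x0)*k,12),((x-x0)*k,18),(0,255,255),1)
    for y in range((y0+19)//20*20,y1,20):
        cv2.putText(c,str(y),(0,(y-y0)*k+4),0,.35,(0,255,255),1);cv2.line(c,(24,(y-y0)*k),(30,(y-y0)*k),(0,255,255),1)
    cv2.imwrite(fn,c)
E
python3 - <<'E'
from h import *
s=np.load("top0.npz"); crop(s["pixels"],150,125,345,240,4,"pics/c0.png")
s=np.load("scene0.npz"); crop(s["pixels"],220,160,400,290,4,"pics/c1.png")
E
```

```text
(no output)
```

View pics/c0.png

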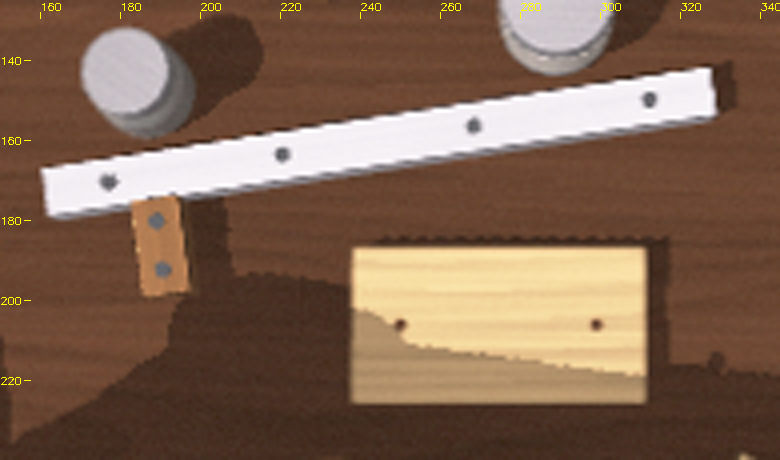

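View pics/c1.png

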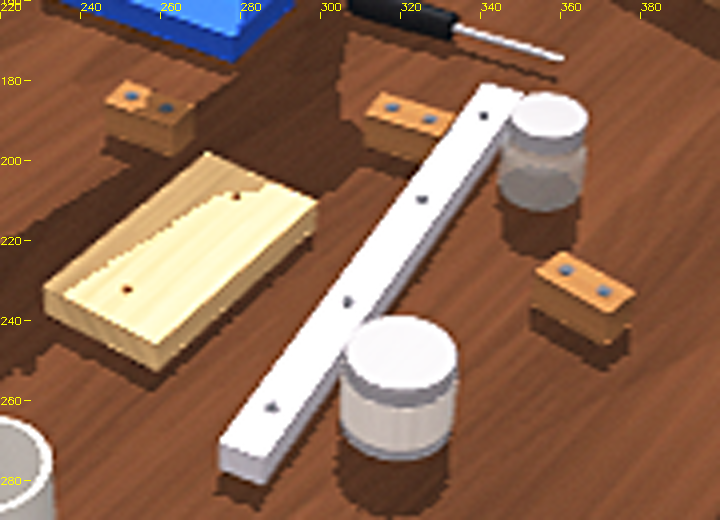

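The crops confirm it: the large pine board spans (238,186) to (312,226) and is the larger of the two non-blue boards. The leftmost block at (190,186) touches the batten.

Run:
```python
from h import *
s=np.load("top0.npz")
f=lambda c:(np.array(c)+.5)/4-.5+[150,125]
def show(n,c,z):
    X=w(s,f(c),z)[:,:2];d=np.roll(X,-1,0)-X
    print(n,X.round(4).tolist(),"mid",X.mean(0).round(4),"len",np.linalg.norm(d,axis=1).round(4),"ang",np.degrees(np.arctan2(d[:,1],d[:,0])).round(2))
show("board",[(352,246),(646,246),(648,404),(351,404)],.025)
show("batten",[(42,169),(711,68),(717,116),(50,218)],.025)
show("stop",[(131,200),(180,196),(189,290),(143,297)],.03)
s2=np.load("scene0.npz"); g=lambda c:(np.array(c)+.5)/4-.5+[220,160]
s=s2;f=g
show("boardS",[(317,203),(155,347),(43,287),(208,152)][::1],.025)
show("battenS",[(524,95),(263,459),(220,447),(484,84)],.025)
for n,c,z in [("mugtop",(386,178),.08),("jar",(182,143),.065),("tin",(289,125),.06)]:
    print(n,w(np.load("top0.npz"),c,z))
```

```text
board [[0.6005, 0.0832], [0.6058, -0.0976], [0.5088, -0.1012], [0.5034, 0.0802]] mid [ 0.5547 -0.0089] len [0.1808 0.097  0.1815 0.0971] ang [ -88.33 -177.89   91.7     1.74]
batten [[0.6435, 0.2788], [0.7183, -0.1355], [0.6881, -0.1398], [0.6129, 0.2721]] mid [0.6657 0.0689] len [0.421  0.0304 0.4187 0.0313] ang [ -79.77 -171.93  100.36   12.4 ]
stop [[0.6247, 0.2204], [0.628, 0.19], [0.5701, 0.1818], [0.5649, 0.2101]] mid [0.5969 0.2006] len [0.0306 0.0585 0.0287 0.0607] ang [ -83.86 -171.91  100.25    9.81]
boardS [[0.6057, 0.0806], [0.6106, -0.1001], [0.5159, -0.1013], [0.5106, 0.0792]] mid [ 0.5607 -0.0104] len [0.1807 0.0947 0.1806 0.0951] ang [ -88.46 -179.31   91.67    0.8 ]
battenS [[0.651, 0.2767], [0.7238, -0.1354], [0.6974, -0.1435], [0.6204, 0.2703]] mid [0.6732 0.067 ] len [0.4185 0.0276 0.421  0.0313] ang [ -79.99 -162.91  100.55   11.78]
mugtop [[ 0.62351437 -0.26762316  0.08      ]]
jar [[0.69592987 0.21600384 0.065     ]]
tin [[ 0.7475849  -0.03849317  0.06      ]]
```

Emit:
arm_command --deltas '[[[0,0,5],[15,-40,0],91],[[0,0,5],[15,-40,0],91],[[0,0,5],[15,-40,0],91],[[0,0,5],[15,-40,0],91],[[0,0,5],[15,-40,0],91],[[0,0,5],[15,-40,0],91],[[0,0,4.5],[15,-40,0],91],[[0,0,0],[15,-40,0],91]]'

```text
t: 0.9
tcp_pos: [0.3778, 0.2476, 0.2376]
eef_rot: [-0.09, 0.996, -0.0, -0.0]
wrist_force: [0.0, 0.3, 0.1]
width: 0.091
```

Emit:
arm_command --deltas '[[[0,0,0],[13,-39,0],91],[[0,0,0],[13,-39,0],91],[[0,0,0],[13,-39,-10],91],[[0,0,0],[13,-39,-20],91],[[0,0,0],[13,-39,-30],91],[[0,0,0],[13,-39,-30],91],[[0,0,0],[12,-40,-30],91],[[0,0,0],[0,0,0],91]]'

```text
t: 1.7
tcp_pos: [0.4654, -0.0279, 0.1165]
eef_rot: [-0.085, 0.996, -0.001, -0.003]
wrist_force: [-0.3, 0.5, 0.4]
width: 0.091
```

Run:
```python
from plant import *
from h import *
from scipy.spatial.transform import Rotation as R
st=state(); print(st["tcp_pos"],st["eef_rot"],st["joint_pos"])
s=snapshot("wrist"); cv2.imwrite("pics/w1.png",s["pixels"][:,:,::-1])
T=np.eye(4);T[:3,:3]=R.from_quat(st["eef_rot"]).as_matrix();T[:3,3]=st["tcp_pos"]
np.savez("w1.npz",pixels=s["pixels"],K=s["K"],k1=s["k1"],pose=T@s["mount"])
s=snapshot("top"); cv2.imwrite("pics/t1.png",s["pixels"][:,:,::-1])
```

```text
[ 0.46541234 -0.02792637  0.1165288 ] [-0.08469945  0.99640229 -0.00136198 -0.00257503] [-0.2378936   0.33709664  0.22783611  2.10328124 -0.10925807  0.71724834
  1.8007681 ]
```

View pics/w1.png

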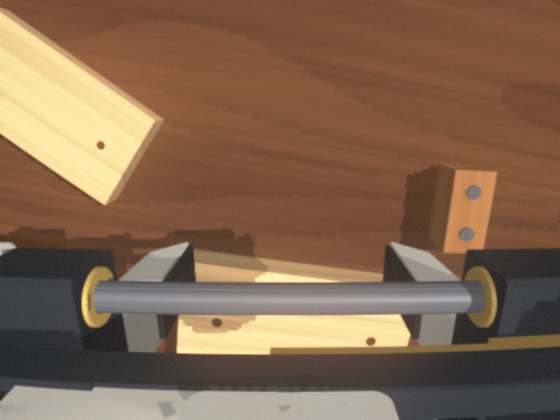

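View pics/t1.png

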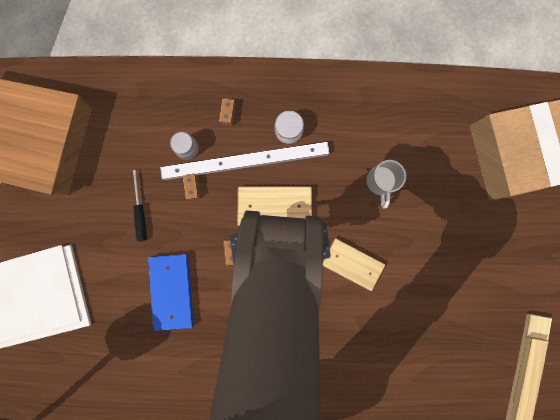

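Run:
```python
from h import *
s=np.load("w1.npz"); crop(s["pixels"],150,235,480,360,2,"pics/c2.png")
print(w(s,[(192,262),(300,270),(380,277)],.025), w(s,[(192,250),(300,262)],0),w(s,[(448,168),(445,250)],.03))
```

```text
[[ 0.51063055 -0.09114784  0.025     ]
 [ 0.50332284 -0.01273091  0.025     ]
 [ 0.49917448  0.0463312   0.025     ]] [[ 0.51253245 -0.09752522  0.        ]
 [ 0.50793861 -0.01120928  0.        ]] [[0.41201514 0.0712383  0.03      ]
 [0.46904102 0.08579467 0.03      ]]
```

View pics/c2.png

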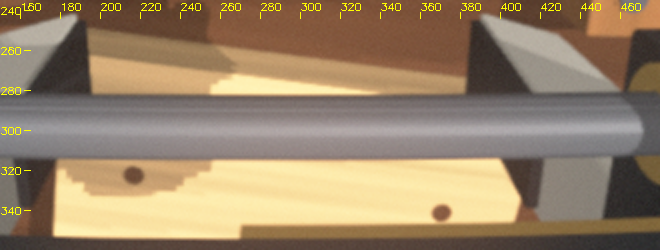

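Emit:
arm_command --deltas '[[[0,0,0],[0,0,-30],91],[[0,0,0],[0,0,-30],91],[[0,0,0],[0,0,-25],91],[[0,0,0],[0,0,-12],91],[[0,0,0],[0,0,0],91],[[0,0,0],[0,0,0],91]]'

```text
t: 2.4
tcp_pos: [0.4674, -0.0214, 0.0235]
eef_rot: [-0.089, 0.996, 0.0, 0.0]
wrist_force: [-1.5, 0.3, -0.5]
width: 0.0909
```

Emit:
arm_command --deltas '[[[0,0,0],[9.8,1.8,0],91],[[0,0,0],[9.8,1.8,0],91],[[0,0,0],[7.9,1.4,0],91],[[0,0,0],[7.9,1.4,0],91],[[0,0,0],[7.9,1.4,0],91],[[0,0,0],[7.9,1.4,0],91],[[0,0,0],[7.9,1.4,0],91],[[0,0,0],[4.9,0.9,0],91]]'

```text
t: 3.2
tcp_pos: [0.5317, -0.0104, 0.0226]
eef_rot: [-0.089, 0.996, 0.0, 0.0]
wrist_force: [-1.4, -0.7, 1.3]
width: 0.0913
```

Emit:
arm_command --deltas '[[[0,0,0],[4.9,0.9,0],91],[[0,0,0],[4.9,0.9,0],91],[[0,0,0],[0,0,0],91]]'

```text
t: 3.5
tcp_pos: [0.5416, -0.0085, 0.0227]
eef_rot: [-0.089, 0.996, 0.0, 0.001]
wrist_force: [-0.2, 0.2, -1.2]
width: 0.0911
```

Run:
```python
from plant import *
from h import *
s=snapshot("top"); np.savez("t2.npz",**s);crop(s["pixels"],150,125,345,260,4,"pics/t2.png")
s=snapshot("scene");np.savez("s2.npz",**s); crop(s["pixels"],220,160,400,290,4,"pics/s2.png")
```

```text
(no output)
```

View pics/t2.png

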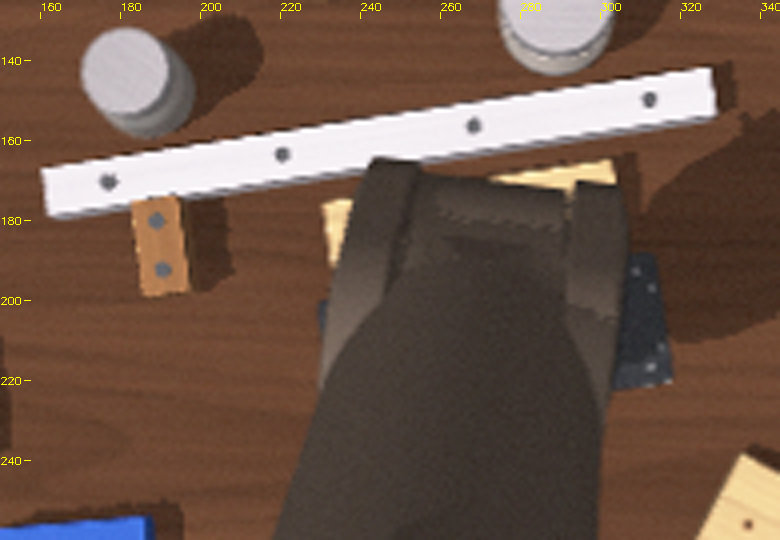

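View pics/s2.png

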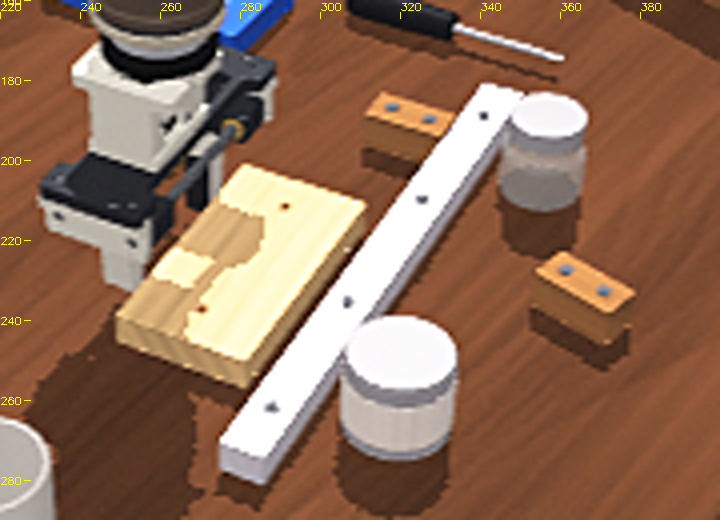

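The board is square to the pusher (right corner at about (303,165) in the top view), with about 16–18 mm left to the batten.

Emit:
arm_command --deltas '[[[0,0,0],[4.9,0.9,0],91],[[0,0,0],[4.9,0.9,0],91],[[0,0,0],[2.0,0.4,0],91],[[0,0,0],[2.0,0.4,0],91]]'

```text
t: 4.0
tcp_pos: [0.5545, -0.0061, 0.0226]
eef_rot: [-0.089, 0.996, 0.0, -0.0]
wrist_force: [-2.0, -0.3, 0.3]
width: 0.0911
```

Emit:
arm_command --deltas '[[[0,0,0],[1.5,0.3,0],91],[[0,0,0],[0,0,0],91]]'

```text
t: 4.2
tcp_pos: [0.5562, -0.0058, 0.0226]
eef_rot: [-0.089, 0.996, 0.0, 0.0]
wrist_force: [-0.5, 0.4, 0.0]
width: 0.0911
```

Emit:
arm_command --deltas '[[[0,0,0],[1.0,0.2,0],91],[[0,0,0],[0,0,0],91]]'

```text
t: 4.4
tcp_pos: [0.557, -0.0057, 0.0226]
eef_rot: [-0.088, 0.996, 0.0, 0.0]
wrist_force: [-0.5, 0.5, 0.3]
width: 0.091
```

Run:
```python
from plant import *
from h import *
s=snapshot("scene");np.savez("s3.npz",**s); crop(s["pixels"],220,160,400,290,4,"pics/s3.png")
```

```text
(no output)
```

View pics/s3.png

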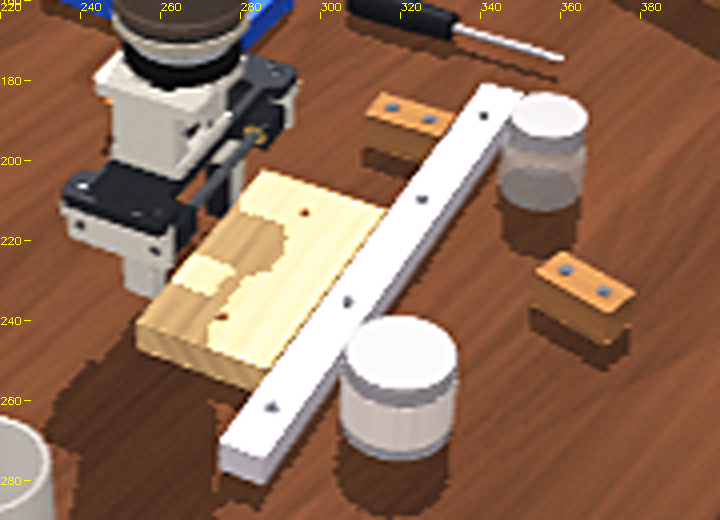

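In the scene view the board edge now meets the batten along (268,252)–(313,213), but no contact force has built up yet. I'll creep forward.

Emit:
arm_command --deltas '[[[0,0,0],[1.0,0.2,0],91],[[0,0,0],[1.0,0.2,0],91],[[0,0,0],[0,0,0],91]]'

```text
t: 4.75
tcp_pos: [0.5592, -0.0052, 0.0226]
eef_rot: [-0.089, 0.996, 0.0, 0.0]
wrist_force: [-0.3, 1.1, 0.6]
width: 0.091
```

Emit:
arm_command --deltas '[[[0,0,0],[1.0,0.2,0],91],[[0,0,0],[1.0,0.2,0],91],[[0,0,0],[0,0,0],91]]'

```text
t: 5.05
tcp_pos: [0.5597, -0.0051, 0.0224]
eef_rot: [-0.089, 0.996, 0.0, -0.001]
wrist_force: [-5.2, -1.1, 3.4]
width: 0.0909
```

Contact is building, so I'll press a bit more.

Emit:
arm_command --deltas '[[[0,0,0],[1.0,0.2,0],91],[[0,0,0],[1.0,0.2,0],91],[[0,0,0],[0,0,0],91],[[0,0,0],[0,0,0],91]]'

```text
t: 5.45
tcp_pos: [0.5598, -0.0051, 0.0221]
eef_rot: [-0.089, 0.996, -0.0, -0.003]
wrist_force: [-10.2, -2.2, 6.8]
width: 0.0909
```

Run:
```python
from plant import *
from h import *
print(state())
s=snapshot("top"); np.savez("t4.npz",**s);crop(s["pixels"],220,125,345,230,6,"pics/t4.png")
```

```text
{'t': 5.45, 'joint_pos': array([-0.21487994,  0.60454173,  0.18071123,  1.94440408, -0.17803895,
        0.61371648,  1.82928081]), 'joint_velocities': array([ 0.00088726, -0.00119016,  0.0014708 ,  0.00055968, -0.0013368 ,
       -0.00029195, -0.0003388 ]), 'tau': array([ -1.0596602 , -64.90191221,   3.39710511, -24.89113212,
        -0.8282353 ,  -3.4054973 ,  -0.43982215]), 'tcp_pos': array([ 0.55976357, -0.0051306 ,  0.02210643]), 'eef_rot': array([-8.86303378e-02,  9.96060213e-01, -1.23795081e-05, -2.95215821e-03]), 'wrist_force': array([-10.1922005 ,  -2.20548424,   6.77024206]), 'wrist_torque': array([-0.1590351 ,  2.2214084 ,  0.47705921]), 'width': 0.09090603875061785}
```

View pics/t4.png

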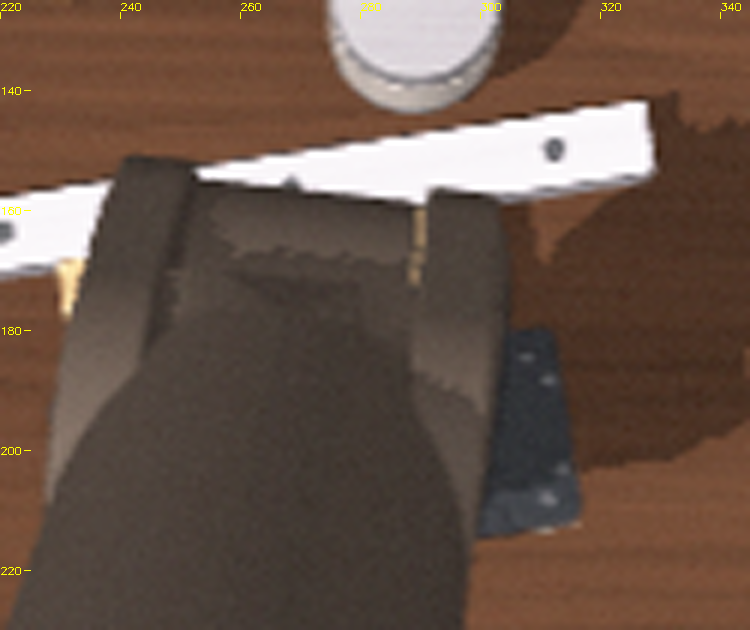

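It's pressed flush: force rises while the TCP stays put. Next I back off, rise, turn −90° and go round to the board's −y end.

Emit:
arm_command --deltas '[[[0,0,0],[-9.8,-1.8,0],91],[[0,0,0],[-15,-3,0],91],[[0,0,0],[0,-5,30],91],[[0,0,-8.5],[0,-20,40],80],[[0,0,-8.5],[0,-30,25],70],[[0,0,-8.5],[15,-30,0],60],[[0,0,-8.5],[20,-30,0],50],[[0,0,-8.5],[20,0,0],40]]'

```text
t: 6.3
tcp_pos: [0.5936, -0.1302, 0.1188]
eef_rot: [0.284, 0.959, -0.001, 0.002]
wrist_force: [0.3, -1.2, -0.1]
width: 0.0558
```

Emit:
arm_command --deltas '[[[0,0,-8.5],[20,0,0],40],[[0,0,-8.5],[15,0,0],40],[[0,0,-8.5],[5,0,0],40],[[0,0,-8.5],[0,0,0],40],[[0,0,-8.5],[0,0,0],40],[[0,0,-5],[0,0,0],40],[[0,0,0],[0,0,0],40]]'

```text
t: 7.0
tcp_pos: [0.6333, -0.1241, 0.1175]
eef_rot: [0.642, 0.767, 0.0, 0.0]
wrist_force: [0.5, -0.4, -0.9]
width: 0.0399
```

```bash
cat >> h.py <<'E'
def wrist(fn):
    from plant import state,snapshot
    from scipy.spatial.transform import Rotation as R
    st=state(); s=snapshot("wrist")
    T=np.eye(4);T[:3,:3]=R.from_quat(st["eef_rot"]).as_matrix();T[:3,3]=st["tcp_pos"]
    print(st["tcp_pos"],st["eef_rot"],st["width"])
    d=dict(pixels=s["pixels"],K=s["K"],k1=s["k1"],pose=T@s["mount"]); np.savez(fn+".npz",**d); cv2.imwrite(f"pics/{fn}.png",s["pixels"][:,:,::-1]);return d
E
python3 - <<'E'
from plant import *
from h import *
wrist("w5")
s=snapshot("top"); np.savez("t5.npz",**s);crop(s["pixels"],150,125,345,260,4,"pics/t5.png")
E
```

```text
[ 0.63334852 -0.12405075  0.11748484] [6.42130343e-01 7.66595377e-01 4.21080604e-05 3.85551737e-04] 0.03987278018168359
```

View pics/t5.png

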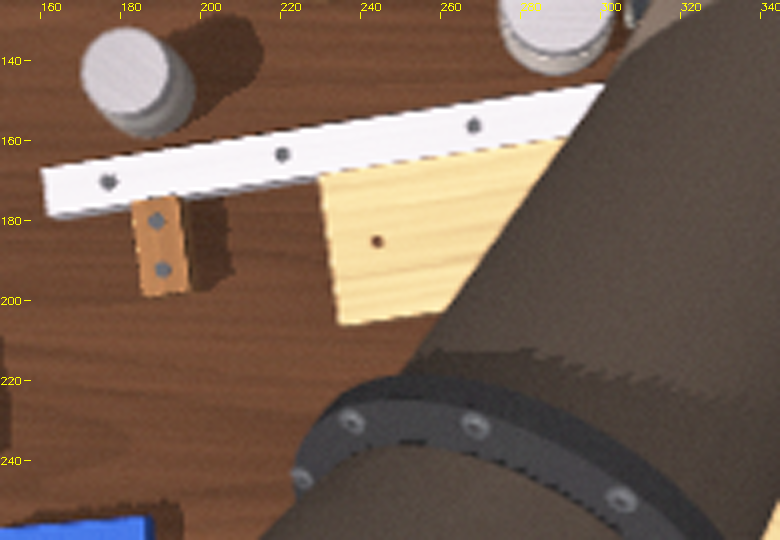

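View pics/w5.png

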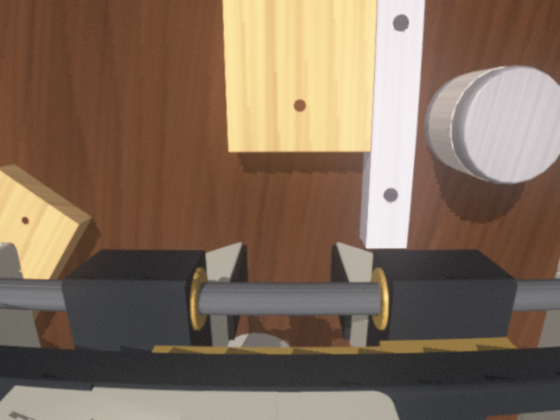

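The board is flush along (230,169)–(290,159) in the top view. In the wrist view its −y end is at row 151, columns 229–370, parallel to the hand.

Run:
```python
from h import *
s=np.load("w5.npz")
ux=np.array([.9845,.1754]);uy=np.array([-.1754,.9845])
tcp=np.array([.6333,-.1241])
def bf(X): return np.c_[(X[:,:2]-tcp)@ux,(X[:,:2]-tcp)@uy].round(4)
print("board end",w(s,[(229,151),(371,151),(224,20)],.025).round(4), bf(w(s,[(229,151),(371,151),(224,20)],.025)))
print("batten",bf(w(s,[(361,245),(408,246),(377,10),(370,160)],.025)))
t=np.load("t5.npz")
f=lambda c:(np.array(c)+.5)/4-.5+[150,125]
a=w(t,f([(321,176),(339,325)]),.025);print("left end",a.round(4),bf(a)); b=w(t,f([(180,196),(189,290)]),.03);print("stop face",bf(b))
```

```text
board end [[ 0.5846 -0.0874  0.025 ]
 [ 0.678  -0.0707  0.025 ]
 [ 0.5701 -0.0072  0.025 ]] [[-0.0415  0.0447]
 [ 0.0533  0.0447]
 [-0.0417  0.1262]]
batten [[ 0.0501 -0.0225]
 [ 0.0845 -0.0235]
 [ 0.053   0.1323]
 [ 0.053   0.0387]]
left end [[0.6435 0.104  0.025 ]
 [0.5516 0.0893 0.025 ]] [[ 0.0501  0.2228]
 [-0.043   0.2245]]
stop face [[ 0.0499  0.3102]
 [-0.0086  0.3122]]
```

Emit:
arm_command --deltas '[[[0,0,0],[2,0,-30],40],[[0,0,0],[0,0,-30],40],[[0,0,0],[0,0,-25],40],[[0,0,0],[0,0,-10],40],[[0,0,0],[0,0,0],40],[[0,0,0],[0,0,0],40]]'

```text
t: 7.7
tcp_pos: [0.6358, -0.1247, 0.0237]
eef_rot: [0.642, 0.767, 0.0, 0.001]
wrist_force: [0.2, 0.6, 0.5]
width: 0.0399
```

Run:
```python
from h import *
wrist("w6")
```

```text
[ 0.6357771  -0.12473338  0.02367299] [6.41556080e-01 7.67075807e-01 3.17640745e-04 6.33540754e-04] 0.03989502795711555
```

View pics/w6.png

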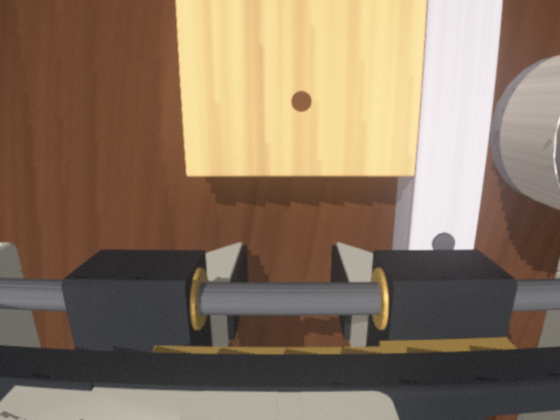

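In the wrist view, the fingers face the board end (row 175, columns 187–416) and clear the batten. Pushing along it.

Emit:
arm_command --deltas '[[[0,0,0],[-1.8,9.8,0],40],[[0,0,0],[-1.8,9.8,0],40],[[0,0,0],[-1.8,9.8,0],40],[[0,0,0],[-0.9,4.9,0],40],[[0,0,0],[-0.8,4.9,0],40],[[0,0,0],[-0.8,4.9,0],40],[[0,0,0],[-1.3,7.8,0],40],[[0,0,0],[-1.3,7.8,0],40]]'

```text
t: 8.55
tcp_pos: [0.6245, -0.0644, 0.0226]
eef_rot: [0.642, 0.767, -0.0, 0.0]
wrist_force: [-1.5, -2.0, 1.1]
width: 0.04
```

Run:
```python
from h import *
from plant import snapshot
wrist("w7")
s=snapshot("scene");np.savez("s7.npz",**s); crop(s["pixels"],220,160,400,290,4,"pics/s7.png")
```

```text
[ 0.6244828  -0.06437838  0.02263607] [ 6.41957565e-01  7.66740156e-01 -9.33341452e-05  9.27371563e-05] 0.039957203734189706
```

View pics/w7.png

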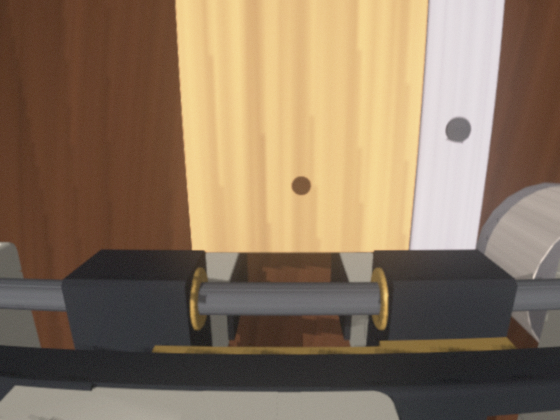

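View pics/s7.png

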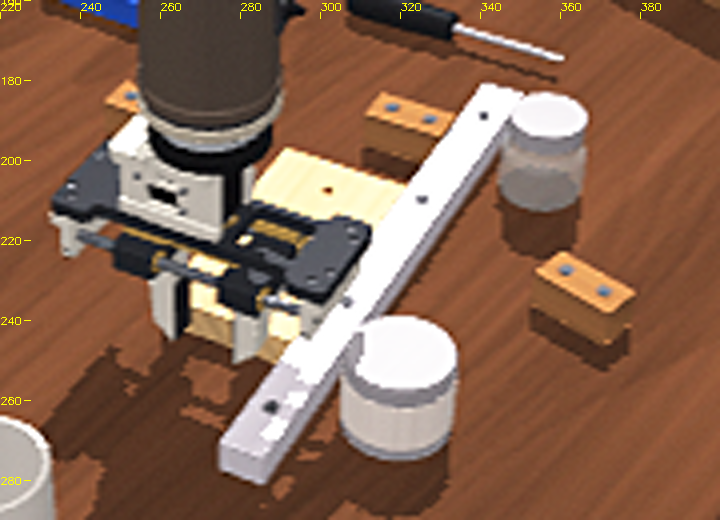

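The wrist view shows the board end against the fingers (row 252) and still flush to the batten, with the tin untouched. Continuing.

Emit:
arm_command --deltas '[[[0,0,0],[-1.3,7.8,0],40],[[0,0,0],[-1.3,7.8,0],40],[[0,0,0],[-1.3,7.8,0],40],[[0,0,0],[-1.3,7.8,0],40],[[0,0,0],[-1.3,7.8,0],40],[[0,0,0],[-0.8,4.9,0],40],[[0,0,0],[-0.8,4.9,0],40],[[0,0,0],[0,0,0],40]]'

```text
t: 9.45
tcp_pos: [0.6165, -0.0145, 0.0225]
eef_rot: [0.641, 0.767, 0.0, -0.0]
wrist_force: [-0.2, -0.2, 0.0]
width: 0.0401
```

Run:
```python
from h import *
from plant import snapshot
wrist("w8")
s=snapshot("top");np.savez("t8.npz",**s); crop(s["pixels"],150,125,345,260,4,"pics/t8.png")
```

```text
[ 0.6164874  -0.01445866  0.02251755] [ 6.41306932e-01  7.67284345e-01  2.56341538e-04 -2.94748427e-04] 0.04005961100801531
```

View pics/w8.png

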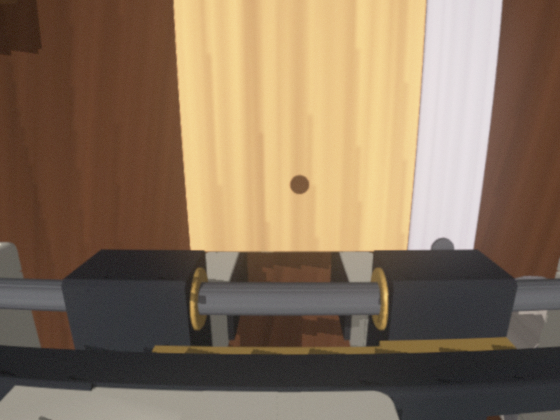

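View pics/t8.png

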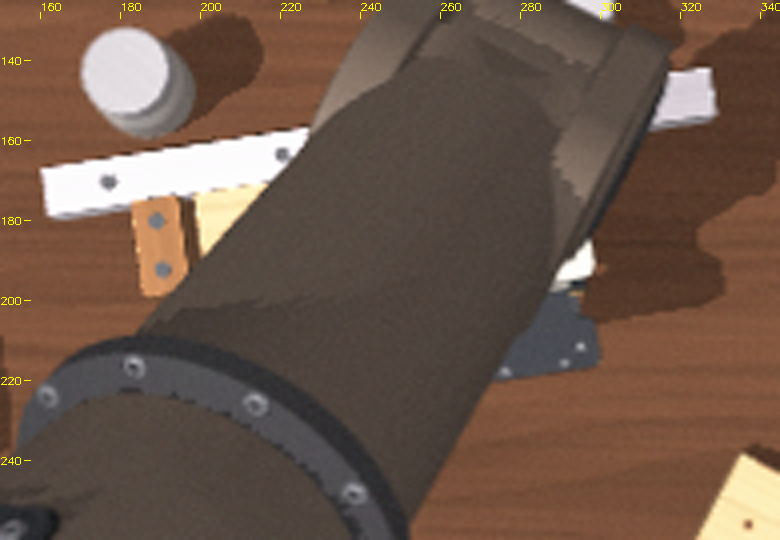

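About 6 mm of gap is left to the stop (top view columns 196–199). I'll creep until there is force.

Emit:
arm_command --deltas '[[[0,0,0],[-0.4,2.5,0],40],[[0,0,0],[-0.4,2.5,0],40],[[0,0,0],[0,0,0],40]]'

```text
t: 9.85
tcp_pos: [0.6158, -0.0106, 0.0227]
eef_rot: [0.642, 0.767, 0.0, 0.0]
wrist_force: [-0.5, -0.3, -0.8]
width: 0.0399
```

Emit:
arm_command --deltas '[[[0,0,0],[-0.2,1.5,0],40],[[0,0,0],[-0.2,1.5,0],40],[[0,0,0],[0,0,0],40]]'

```text
t: 10.15
tcp_pos: [0.6153, -0.0076, 0.0226]
eef_rot: [0.642, 0.767, 0.0, -0.0]
wrist_force: [0.3, -0.7, 0.7]
width: 0.0402
```

Emit:
arm_command --deltas '[[[0,0,0],[-0.2,1.0,0],40],[[0,0,0],[-0.2,1.0,0],40],[[0,0,0],[0,0,0],40]]'

```text
t: 10.45
tcp_pos: [0.6149, -0.0057, 0.0226]
eef_rot: [0.642, 0.767, -0.0, 0.0]
wrist_force: [0.7, -2.2, 0.4]
width: 0.04
```

Emit:
arm_command --deltas '[[[0,0,0],[-0.2,1.0,0],40],[[0,0,0],[-0.2,1.0,0],40],[[0,0,0],[0,0,0],40]]'

```text
t: 10.75
tcp_pos: [0.6147, -0.0057, 0.0227]
eef_rot: [0.642, 0.767, -0.001, 0.001]
wrist_force: [0.7, -6.8, -0.7]
width: 0.0402
```

Emit:
arm_command --deltas '[[[0,0,0],[-0.2,1.0,0],40],[[0,0,0],[-0.2,1.0,0],40],[[0,0,0],[0,0,0],40]]'

```text
t: 11.05
tcp_pos: [0.6145, -0.0056, 0.0229]
eef_rot: [0.643, 0.766, -0.001, 0.002]
wrist_force: [0.5, -12.0, 0.0]
width: 0.0402
```

It's seated: the TCP is stalled and force is rising. Now I retract, rise and check.

Emit:
arm_command --deltas '[[[0,0,0],[0.8,-5,0],40],[[0,0,0],[1.8,-9.8,0],40],[[0,0,0],[3.5,-19.7,0],40],[[0,0,0],[0,0,30],40],[[0,0,0],[0,0,40],40],[[0,0,0],[0,0,40],40],[[0,0,0],[0,0,30],40],[[0,0,0],[0,0,0],40]]'

```text
t: 11.85
tcp_pos: [0.6227, -0.0369, 0.1671]
eef_rot: [0.642, 0.767, 0.003, 0.002]
wrist_force: [1.9, -0.2, 0.5]
width: 0.0403
```

Emit:
arm_command --deltas '[[[0,0,0],[-20,-30,10],40],[[0,0,0],[-25,-40,10],40],[[0,0,0],[-25,-40,10],40],[[0,0,0],[-25,-40,0],40],[[0,0,0],[-25,-40,0],40],[[0,0,0],[-20,-40,0],40],[[0,0,0],[0,0,0],40]]'

```text
t: 12.55
tcp_pos: [0.476, -0.2726, 0.193]
eef_rot: [0.645, 0.764, -0.001, 0.001]
wrist_force: [-0.0, -0.9, -0.6]
width: 0.0399
```

Run:
```python
from h import *
from plant import snapshot,state
print(state()["t"],state()["tcp_pos"])
s=snapshot("top");np.savez("t9.npz",**s); crop(s["pixels"],150,125,345,260,4,"pics/t9.png"); cv2.imwrite("pics/t9f.png",s["pixels"][:,:,::-1])
s=snapshot("scene");np.savez("s9.npz",**s); crop(s["pixels"],220,160,400,290,4,"pics/s9.png")
```

```text
12.55 [ 0.47595505 -0.27261592  0.19302809]
```

View pics/t9.png

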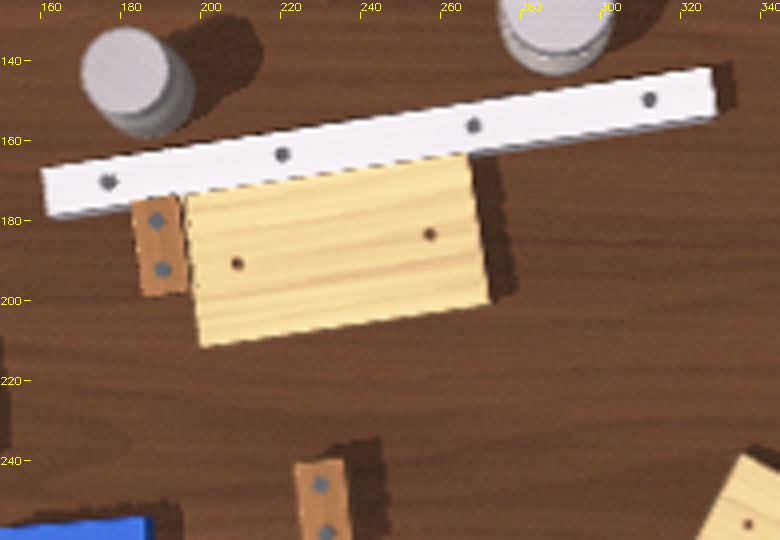

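View pics/t9f.png

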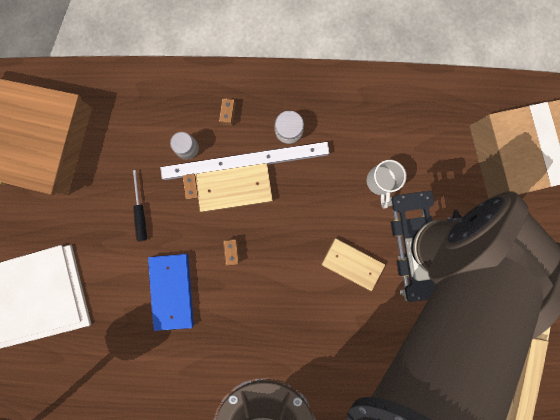

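View pics/s9.png

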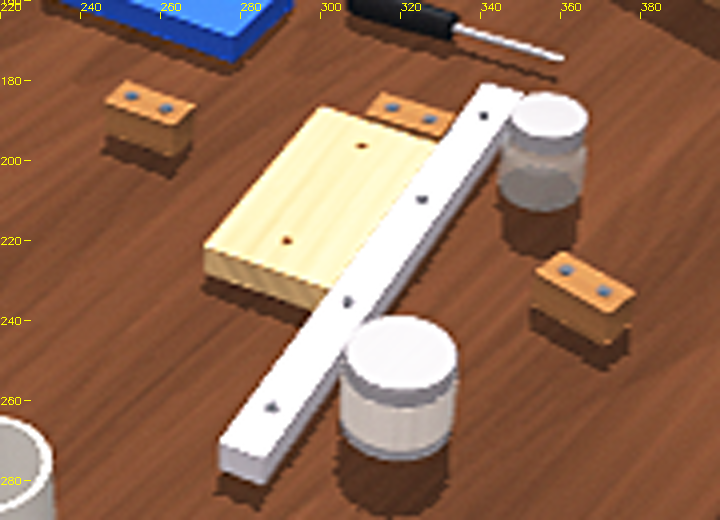

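Run:
```python
from h import *
s=np.load("t9.npz"); crop(s["pixels"],175,160,285,220,7,"pics/t9c.png")
z=np.load("s9.npz"); crop(z["pixels"],290,170,360,245,8,"pics/s9c.png")
for a,b in (("top0","t9"),("scene0","s9")):
    A=np.load(a+".npz")["pixels"].astype(int);B=np.load(b+".npz")["pixels"].astype(int)
    for n,(x0,y0,x1,y1) in dict(top0=dict(tin=(270,105,310,145),jar=(166,128,202,160),mug=(362,155,412,212),drv=(128,165,150,245)),scene0=dict(tin=(304,238,338,276),jar=(344,182,370,214),drv=(304,152,364,182),mug=(190,260,238,312)))[a].items():
        print(a,n,np.abs(A-B)[y0:y1,x0:x1].mean().round(2))
```

```text
top0 tin 1.83
top0 jar 1.8
top0 mug 5.06
top0 drv 2.52
scene0 tin 0.96
scene0 jar 1.1
scene0 drv 3.32
scene0 mug 3.04
```

View pics/t9c.png

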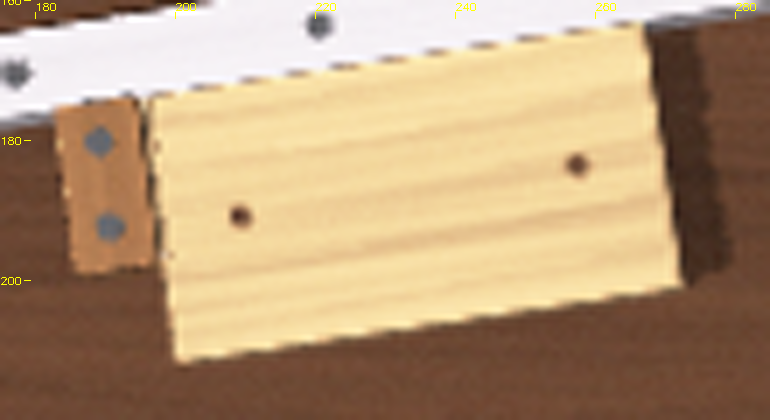

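View pics/s9c.png

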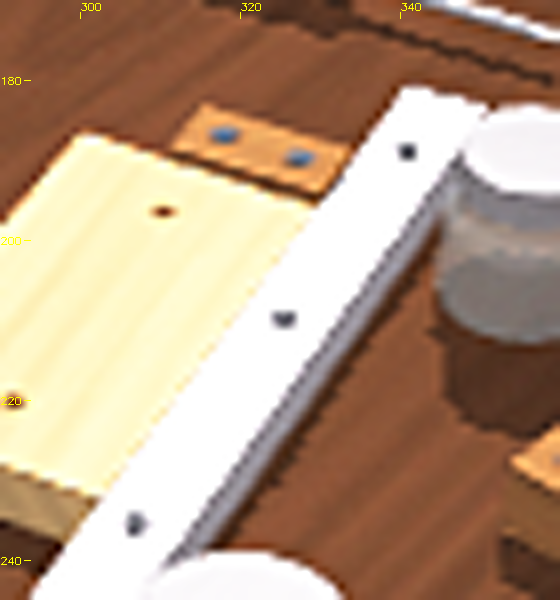

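Against the stop, the only thing showing is a dark sliver of about 1–1.5 px. That matches the stop's exposed 5 mm face (it is 30 mm high, the board 25 mm), so the gap is about 0–2 mm. The batten seam is under 1 px. I'll move the hand farther from the mug, then check the mug and driver.

Emit:
arm_command --deltas '[[[0,0,0],[0,0,30],40],[[0,0,0],[-20,0,30],40],[[0,0,0],[-25,-10,10],40],[[0,0,0],[-25,-10,0],40],[[0,0,0],[-20,-10,0],40],[[0,0,0],[0,0,0],40],[[0,0,0],[0,0,0],40]]'

```text
t: 13.35
tcp_pos: [0.3907, -0.2955, 0.2624]
eef_rot: [0.641, 0.767, 0.0, -0.0]
wrist_force: [-0.1, 0.1, 0.1]
width: 0.0404
```

Run:
```python
from h import *
from plant import snapshot,state
print(state()["t"],state()["tcp_pos"],state()["wrist_force"])
f=snapshot("top");g=snapshot("scene");a=np.load("top0.npz");b=np.load("scene0.npz")
c=lambda s,x0,y0,x1,y1:cv2.resize(s["pixels"][y0:y1,x0:x1,::-1],(380,280),interpolation=cv2.INTER_CUBIC)
i=np.vstack([np.hstack([c(b,185,150,375,320),c(g,185,150,375,320)]),np.hstack([c(a,120,100,420,320),c(f,120,100,420,320)])])
cv2.imwrite("pics/cmp.png",i)
t=f;F=lambda c:(np.array(c)+.5)/7-.5+[175,160]
X=w(t,F([(150,97),(645,24),(683,287),(176,362)]),.025)[:,:2]
d=np.roll(X,-1,0)-X;print(X.mean(0),np.linalg.norm(d,axis=1),np.degrees(np.arctan2(d[:,1],d[:,0])))
```

```text
13.35 [ 0.39066039 -0.2955403   0.26236083] [-0.09272337  0.0855194   0.09464529]
[0.59811835 0.09313387] [0.17705689 0.09411997 0.1800224  0.09448115] [ -79.99517306 -170.03473269  100.10431658    8.16690612]
```

View pics/cmp.png

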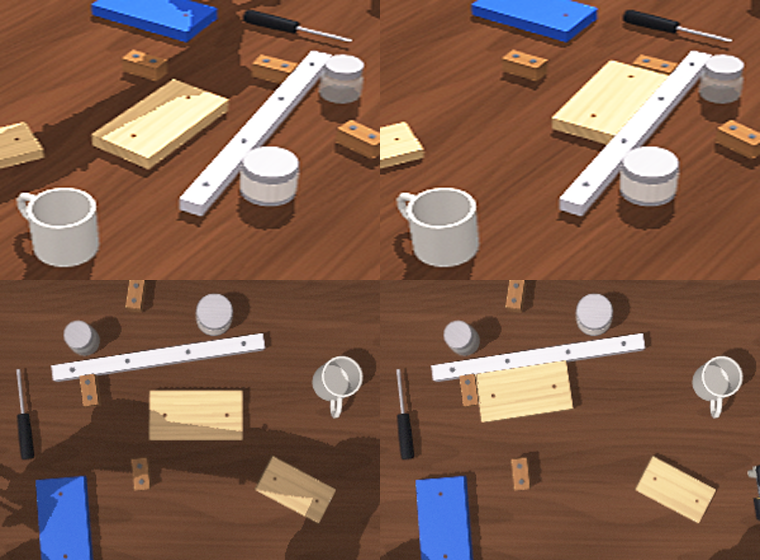

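The before/after comparison shows the tin, jar, screwdriver and mug unmoved. The board is seated in the corner at about 100.1°, against about 100.2° for the batten, and the hand is clear.

```bash
python3 -c "
from plant import *
print(job_done())"
```

```text
the job is handed in; nothing more can be done
None
```

The board is flush along the batten and its end is up against the end stop. I handed the job in at about 13.5 s of the 61 s allowed. I pushed it across with the open fingers until the force rose to about 10 N with the hand stalled. I then pushed it along the batten until the force reached about 12 N with the hand stalled at the stop. After that I backed off and raised the hand clear.

**Last checks:**
- **Angle:** the board's long edges measure about 100.0–100.1° against about 100.2–100.4° for the batten, well inside the 2° limit.
- **Batten gap:** the seam is under 1 pixel in the pictures.
- **Other objects:** the tin, jar, screwdriver and mug look unmoved in before/after pictures from both the scene and top cameras.

**Less certain:**
- **Stop gap:** a dark sliver of about 1–1.5 pixels shows at the stop. I take it to be the stop's taller side face, but the pictures alone leave a possible 0–2 mm gap there. The 12 N push says the board is touching.
- **Camera agreement:** the two fixed cameras disagreed by up to about 8 mm on absolute positions. I relied on contact force and relative measurements instead.

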